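Find the thread hand of a soap dispenser's filler cap and hold the cap off

TASK

The steel soap dispenser on the low tiled wall is empty: unscrew the black fluted cap on its top and lift it off, so that I can pour in the refill. Nobody remembers whether its thread is right- or left-handed, so try it both ways until you find which way it comes loose. Finish while still holding the cap upright in the gripper, all of it higher than the dispenser, and at least 12 cm to the side of the open neck, and leave everything else on the counter where it is.

Things in the scene. Friction and masses are not known exactly. Their poses are not given: they have to be found in the camera images.
- cap: the cap: black plastic, fluted round head 46 mm in diameter, 30 mm tall, with a moulded ridge 34 x 6 x 4 mm on top along its x axis. Origin: centre of the head's underside, which rests on the rim of the neck; z up, along the screw axis. About 0.06 kg. At the start it is screwed home with its x axis along the dispenser's x, within 2 degrees.
- cap_foot (a point): foot of the cap's stem, 22 mm below the cap's origin: the stem, 22 mm in diameter, reaches down into the neck and carries two lugs here, on the cap's +x and -x sides. The cap must rise 22 mm before stem and lugs are clear of the rim.
- neck_rim (a point): centre of the rim of the neck. Inside is a quick thread of either hand, hidden and different from start to start. The loosening way, the cap turns easily with no need to rise; the lugs come free after 66 degrees, meet a stop at 84, and between the two the cap lifts straight out. The other way it stops hard after about 3 degrees. While screwed in it can be raised 2 to 6 mm only.
- dispenser: the fixed push dispenser: brushed steel box, 90 mm along its x, 85 mm along its y, 120 mm tall, with pump button and spout on its +y front, which looks over the counter. Origin: on the cap's axis, level with the neck's rim, 228 mm above the counter; z up. The neck is a collar 43 mm wide standing 10 mm above the box's flat top; the axis is 45 mm from the wall, 40 mm from the front face.
- partition: the low fixed wall of beige tile that carries the dispenser: 580 mm along its x, 105 mm thick at its coping, 240 mm tall. Origin: centre of its foot.
- brush_holder: bystander: green silicone cup 72 mm in diameter, 100 mm tall, with brushes up to 180 mm; stands near the dispenser. Origin: centre of its underside.
- refill_bottle: bystander: round refill bottle 72 mm in diameter, 190 mm tall, near the dispenser. Origin: centre of its underside.
- soap_dish: bystander: ceramic dish 120 x 85 mm with a bar of soap, 32 mm tall, under the spout. Origin: centre of its underside.
- trimmer: bystander: black beard trimmer lying along its x, 170 x 42 x 35 mm. Origin: middle of its underside.
- comb: bystander: wooden comb lying flat, 175 x 38 x 6 mm. Origin: middle of its underside.
- mirror: bystander: round tortoiseshell mirror, 140 mm in diameter, on a hinged stand, 212 mm tall. Origin: centre of its round foot's underside.
- funnel: bystander: steel funnel standing mouth down, 90 mm wide, 88 mm tall. Origin: centre of its underside.
- balm_jar: bystander: small glass jar 64 mm in diameter, 50 mm tall. Origin: centre of its underside.
There are look-alikes about, which are no part of the job. Of the things like the cap, leave any that is yellow; of the rest the larger one is meant.

How it is judged (in metres and radians):
On the way:
1. the cap is turned loose in its neck (angle between the x axis of cap and the x axis of dispenser, either way round above 1 rad and z of cap in the frame of dispenser below 0.022 m and horizontal distance between cap and dispenser below 0.01 m), for 0.05 s.
At the end, for the whole second after the job is handed in: The cap is off and held still in the fingers: all of it, down to the foot of its stem, is higher than the neck's rim, it is at least 120 mm to the side of the neck's axis, upright within about 28 degrees (0.5 rad), slower than 50 mm/s, and touches neither the dispenser nor the wall (contact force between cap and the fingers above 1 N and contact force between cap and dispenser below 0.1 N and contact force between cap and partition below 0.1 N and z of cap_foot in the frame of dispenser above 0 m and horizontal distance between cap and dispenser above 0.12 m and angle between cap's own z axis and vertical below 0.5 rad and linear speed of cap below 0.05 m/s); the arm keeps its last pose, push and grip.
It fails at once if a bystander is shifted by more than 30 mm (distance of any of brush_holder, refill_bottle, soap_dish, trimmer, comb, mirror, funnel, balm_jar from where it was at the start of the episode above 0.03 m).
It also fails if it takes over 51 s, if anything falls off the work surface, if the arm or the gripper's body presses on something with over 40 N, if the wrist force passes 120 N, or if a joint passes its speed limit or range.

ROBOT

A 6-joint arm with a two-finger parallel gripper is mounted at the origin on the work surface. World frame = base frame: x ahead of the robot, y to its left, z up, the work surface at z = 0. Lengths are in m, angles in degrees, forces in N, time in s.
With the tool pointing down it reaches from about 0.375 to 0.9 m from the base axis. Payload 3.1 kg.
Tool frame: the origin (TCP) lies between the finger pads; the fingertips stand 25 mm ahead of it and the grasp point (between the pads) lies 6 mm ahead of it; z points along the fingers, y is the line along which they close (so a half turn about z gives the same grasp; the last joint's range is limited). The gripper opens to 87 mm and grips with 3 to 60 N. Pads are 19 mm wide; open, the fingers measure 117 mm over their backs; the gripper's body (75 mm by 190 mm) begins 51 mm behind the grasp point.
Start: joints at [57.324, 30.224, 82.088, -0, 67.689, -10.227], TCP at [0.239, 0.578, 0.248] pointing down, gripper open.
Joint ranges: [-176.69, 176.69], [-43.24, 126.21], [12.49, 139.97], [-82, 262], [0, 151.66], [-163.58, 163.58]. Speed limits (degrees/s): [159.86, 159.86, 180, 180, 180, 180].

INTERFACE

Orientations are given as a 3x3 rotation matrix whose columns are the frame's x, y, z axes.
In Python, from cell import env gives the robot as it stands.
- The arm moves only by the shell command python3 -m creep 'ROWS' [FORCE]. ROWS is text: rows parted by semicolons, each of 5 numbers parted by spaces: the shift along the tool's x, y, z in units of 0.03 m (1.0 is 0.03 m), then the turn about the tool's z in units of 6 degrees (1.0 is 6 degrees), then the opening, from 0 (shut) to 1 (fully open). In form: x y z turn hand; .... A call has 1 to 8 rows; each row shifts and turns the commanded pose from where the row before left it, along the tool's axes as they then stand; what a row does not reach is not made up. A row lasts 1/8 s, in which the tool goes at most 62.5 mm and 10.7 degrees, less where a joint would pass 70% of its speed; a pose out of reach is approached as far as the arm can. A call with a number of a shift or a turn outside -1 to 1 is refused whole. A call with a gripper value outside its range is refused whole. The fingers move at their own pace and stop on an object; FORCE is the grip in N (left out, the last holds). Time passes only in rows, so rows that do not move let the fingers close. It gives the time, the measured TCP pose, the force, the opening and the grip force at its end, in the units of the state.
- env.get_obs(): the state, without advancing time (a new reading comes with each control period).
- env.grab_frame(name): name is "side" or "top"; returns the picture (400x640x3 uint8, blue, green, red); there is no depth.
- env.camera_params(name): a dict with "K" (3x3 intrinsics, pixels), "k1" (the pictures are not rectified: a ray, as slopes to the right and down, at radius r is drawn at 1 + k1 r^2 times it, then the intrinsics apply), "extrinsics" (4x4, takes a point from world to camera coordinates). Camera axes: x right, y down, z forward; pixel columns grow to the right and rows downward; lengths in m; the calibration is good to about 2 mm. A picture is of the moment at which its call begins. camera_params takes no time and is no camera call.
- env.hand_in(): hands the job in; it is judged then, once.
The state is a dict: "time_s": time; "joint_positions": joint angles; "joint_vel": joint speeds; "joint_torque": joint torques, N m; "position": TCP position; "tool_rot": TCP orientation; "ft_force": force on the tool from outside, world axes, zero at the start; "wrist_torque": the same for the moment, N m; "grip_width": opening from 0.0 (shut) to 1.0 (fully open); "gripper_force": force on a finger pad.
Only numpy, scipy, OpenCV 4.12 (cv2) and the standard library are available. Lean on these libraries where they do the work, as an engineer would, in place of code of your own. Each camera call takes 0.05 s, during which the arm holds its last target. There are 200 camera calls.

## Working session

There is one attempt and no reset: what is moved stays moved. The work goes in short steps, Python scripts to look and compute and a shell command to move; the robot and the scene stay as the last step left them, time stands still between calls to the robot, and variables do not carry over. Pictures are saved under pics/ and viewed, at most 10 in all, crops included, and the job is handed in when it is done.

```bash
mkdir -p pics
cat > h.py <<'E'
import numpy as np, cv2
from cell import env
def ray(n,u,v):
    p=env.camera_params(n);K=np.array(p["K"]);E=np.array(p["extrinsics"])
    d=cv2.undistortPoints(np.array([[[u,v]]],float),K,np.array([p["k1"],0,0,0,0.]))[0,0]
    # forward model: k1 distortion
    R=E[:3,:3];return -R.T@E[:3,3],R.T@np.array([d[0],d[1],1])
def onz(n,u,v,z):
    c,d=ray(n,u,v);return c+d*(z-c[2])/d[2]
def two(a,b):
    (c1,d1),(c2,d2)=ray("side",*a),ray("top",*b)
    s=np.linalg.lstsq(np.c_[d1,-d2],c2-c1,rcond=None)[0]
    p,q=c1+d1*s[0],c2+d2*s[1];return (p+q)/2,np.linalg.norm(p-q)
def proj(n,P):
    p=env.camera_params(n);E=np.array(p["extrinsics"])
    return cv2.projectPoints(np.array([P],float),cv2.Rodrigues(E[:3,:3])[0],E[:3,3],np.array(p["K"]),np.array([p["k1"],0,0,0,0.]))[0].ravel()
E
python3 - <<'E'
from h import *
for n in("side","top"):
    cv2.imwrite(f"pics/{n}0.png",env.grab_frame(n)); c,d=ray(n,320,200);print(n,c,d,env.camera_params(n)["k1"])
o=env.get_obs();print(o["time_s"],o["position"],o["tool_rot"],o["grip_width"])
E
```

```text
side [ 0.20191904 -0.37362197  1.08548278] [ 0.29571806  0.37426938 -0.87911374] 0.01955064413651536
top [0.29602026 0.00840589 1.2758821 ] [ 0.2291795  -0.00768743 -0.97346643] 0.045879036777692145
0.1 [0.238297   0.57712647 0.24664606] [[-9.24221069e-01  3.81856389e-01 -1.05565608e-03]
 [ 3.81857703e-01  9.24219594e-01 -1.68403276e-03]
 [ 3.32599365e-04 -1.95952896e-03 -9.99998025e-01]] 1.0000691346106456
```

View pics/side0.png

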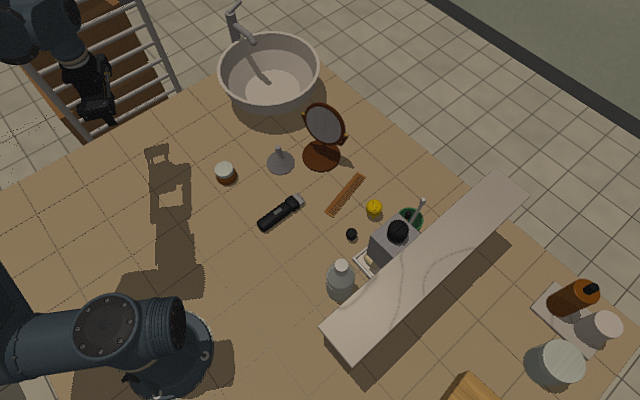

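View pics/top0.png

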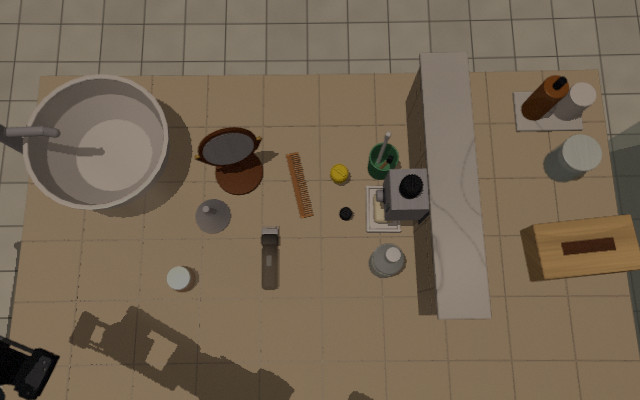

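Side shows the steel box with the large black cap at (398,231); top shows it at (411,187).
Look-alikes: a yellow cap at side (374,207) / top (340,174), a small black cap on the counter at side (351,234) / top (346,213), and the black pump button near top (390,160). I choose the large black one on the steel box and will check it in a crop.

Run:
```python
from h import *
im=cv2.imread("pics/top0.png");s=cv2.imread("pics/side0.png")
a=cv2.resize(im[145:235,365:465],(400,360),interpolation=3);b=cv2.resize(s[190:280,345:445],(400,360),interpolation=3)
cv2.imwrite("pics/crop.png",np.hstack([a,b]))
C={}
for n,i,(u0,u1,v0,v1) in(("top",im,(395,425,172,203)),("side",s,(383,414,216,247))):
    m=(i[v0:v1,u0:u1].max(2)<60).astype(np.uint8)
    k,l,st,ce=cv2.connectedComponentsWithStats(m);j=1+st[1:,4].argmax();C[n]=ce[j]+[u0,v0];print(n,C[n],st[j])
print(two(C["side"],C["top"]))
print("gray box top corners (top view)",[onz("top",u,v,.218).round(3) for u,v in((388,170),(428,170),(429,219),(389,219))])
print("part",[onz("top",u,v,.24).round(3) for u,v in((420,54),(465,53),(489,317),(440,318))])
```

```text
top [410.55652174 186.36086957] [  4   2  24  25 460]
side [397.27122642 231.68867925] [  4   4  22  25 424]
(array([ 0.56724159, -0.19003827,  0.2387711 ]), np.float64(0.000275053041356936))
gray box top corners (top view) [array([ 0.61 , -0.147,  0.218]), array([ 0.609, -0.233,  0.218]), array([ 0.501, -0.229,  0.218]), array([ 0.502, -0.145,  0.218])]
part [array([ 0.869, -0.225,  0.24 ]), array([ 0.87 , -0.324,  0.24 ]), array([ 0.299, -0.33 ,  0.24 ]), array([ 0.298, -0.234,  0.24 ])]
```

View pics/crop.png

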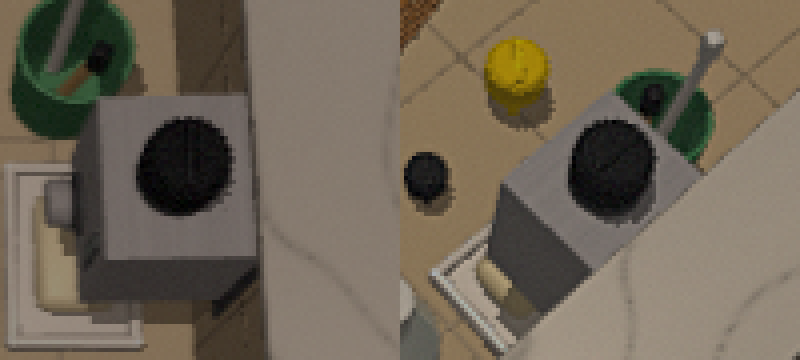

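The crop shows the large fluted black head with its ridge on the steel box. Triangulation gives (0.567, -0.190) with its middle at z 0.239, as it should be. I'll rise and turn first, so that tool x = world y and tool y = world x.

```bash
python3 -m creep '0 0 -0.5 1 1;0 0 -0.5 1 1;0 0 -0.5 1 1;0 0 -0.5 1 1;0 0 0 1 1;0 0 0 1 1;0 0 0 1 1;0 0 0 1 1' && python3 -m creep '0 0 0 1 1;0 0 0 1 1;0 0 0 1 1;0 0 0 0.25 1;0 0 0 0 1;0 0 0 0 1' && python3 -c "
from h import *
o=env.get_obs();print(o['joint_positions'],np.round(o['tool_rot'],3))"
```

```text
time_s: 1.1
position: [0.2384, 0.5773, 0.3069]
tool_rot: [[-0.331, 0.944, -0.001], [0.944, 0.331, -0.001], [-0.001, -0.001, -1.0]]
ft_force: [-0.7, -0.6, -0.2]
grip_width: 0.997
gripper_force: 0.0
time_s: 1.85
position: [0.2386, 0.5776, 0.3074]
tool_rot: [[-0.002, 1.0, -0.0], [1.0, 0.002, -0.0], [-0.0, -0.0, -1.0]]
ft_force: [0.2, 0.5, -0.8]
grip_width: 0.997
gripper_force: 0.0
[ 5.73248123e+01  2.68717245e+01  7.80037387e+01 -6.98913191e-04
  7.51435285e+01  5.72249721e+01] [[-0.002  1.    -0.   ]
 [ 1.     0.002 -0.   ]
 [-0.    -0.    -1.   ]]
```

```bash
python3 -m creep '-1 0.45 0 0 1;-1 0.45 0 0 1;-1 0.45 0 0 1;-1 0.45 0 0 1;-1 0.45 0 0 1;-1 0.45 0 0 1;-1 0.45 0 0 1;-1 0.45 0 0 1' | sed -n 2,4p && python3 -m creep '-1 0.45 0 0 1;-1 0.45 0 0 1;-1 0.45 0 0 1;-1 0.45 0 0 1;-1 0.45 0 0 1;-1 0.45 0 0 1;-1 0.45 0 0 1;-1 0.45 0 0 1' | sed -n 2,4p && python3 -m creep '-1 0.45 0 0 1;-1 0.45 0 0 1;-1 0.45 0 0 1;-1 0.45 0 0 1;-1 0.45 0 0 1;-1 0.45 0 0 1;-0.5 0 0 0 1;0 0 0 0 1'
python3 - <<'E'
from h import *
for n in("side","top"):
    i=env.grab_frame(n);cv2.imwrite(f"pics/{n}1.png",i)
E
python3 -c "
import cv2,numpy as np
a=cv2.imread('pics/top1.png')[110:270,330:490];b=cv2.imread('pics/side1.png')[150:310,310:470]
cv2.imwrite('pics/c1.png',cv2.resize(np.hstack([a,b]),(800,400),interpolation=3))"
```

```text
position: [0.3473, 0.3368, 0.3078]
tool_rot: [[-0.002, 1.0, 0.001], [1.0, 0.002, 0.0], [0.0, 0.001, -1.0]]
ft_force: [0.9, -0.3, 0.4]
position: [0.4555, 0.0968, 0.3078]
tool_rot: [[-0.002, 1.0, 0.001], [1.0, 0.002, 0.0], [0.0, 0.001, -1.0]]
ft_force: [-0.1, -0.2, -0.0]
time_s: 4.85
position: [0.5356, -0.0974, 0.3073]
tool_rot: [[0.0, 1.0, -0.001], [1.0, -0.0, 0.001], [0.001, -0.001, -1.0]]
ft_force: [0.5, -0.2, -0.3]
grip_width: 0.998
gripper_force: 0.0
```

View pics/c1.png

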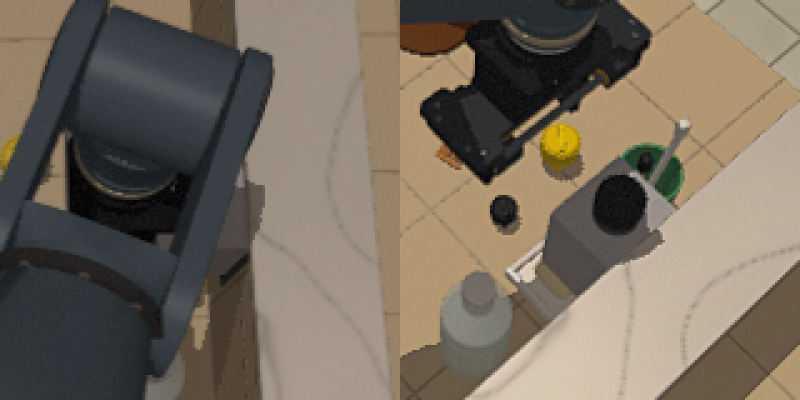

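The gripper stands short of the cap in the side view (crop (618,205) = cap, unobstructed), while the arm hides it in the top view. I'll move over it at the measured position and go down.

```bash
python3 -m creep '-1 0.35 0 0 1;-1 0.35 0 0 1;-1 0.35 0 0 1;-0.09 0 0 0 1;0 0 0 0 1;0 0 0 0 1'
python3 - <<'E'
from h import *
i=env.grab_frame("side");cv2.imwrite('pics/c2.png',cv2.resize(i[150:310,310:470],(600,600),interpolation=3))
E
```

```text
time_s: 5.7
position: [0.5673, -0.1881, 0.3076]
tool_rot: [[-0.002, 1.0, -0.001], [1.0, 0.002, 0.001], [0.001, -0.001, -1.0]]
ft_force: [-0.2, -0.4, -0.1]
grip_width: 1.001
gripper_force: 0.0
```

View pics/c2.png

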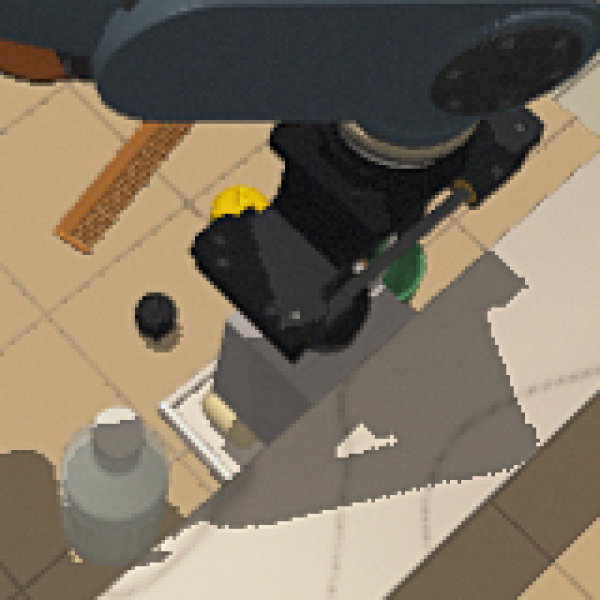

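The fingers straddle the cap (around (345,320) in the crop), as computed. I go down and close gently.

```bash
python3 -m creep '-0.06 0 0.5 0 1;0 0 0.5 0 1;0 0 0.4 0 1;0 0 0 0 1;0 0 0 0 1' 10 && python3 -m creep '0 0 0 0 0.4;0 0 0 0 0.4;0 0 0 0 0.4;0 0 0 0 0.4;0 0 0 0 0.4;0 0 0 0 0.4;0 0 0 0 0.4;0 0 0 0 0.4' 10
```

```text
time_s: 6.38
position: [0.568, -0.1917, 0.2656]
tool_rot: [[-0.001, 1.0, 0.0], [1.0, 0.001, -0.0], [-0.0, 0.0, -1.0]]
ft_force: [-0.3, 0.6, 0.4]
grip_width: 0.998
gripper_force: 0.0
time_s: 7.38
position: [0.5678, -0.1916, 0.2656]
tool_rot: [[-0.001, 1.0, 0.0], [1.0, 0.001, -0.0], [-0.0, 0.0, -1.0]]
ft_force: [1.1, 0.4, 0.4]
grip_width: 0.523
gripper_force: 10.0
```

Width 45.5 mm, which fits the 46 mm head. I try the positive turn first, watching the wrist moment.

```bash
python3 -m creep '0 0 0 0 0.4;0 0 0 0 0.4;0 0 0 0.5 0.4;0 0 0 0.5 0.4;0 0 0 0 0.4' 25 && python3 -c "
from h import *
o=env.get_obs();print(o['wrist_torque'])" && python3 -m creep '0 0 0 0.5 0.4;0 0 0 0.5 0.4;0 0 0 0 0.4;0 0 0 0 0.4' && python3 -c "
from h import *
o=env.get_obs();print(o['wrist_torque'])"
```

```text
time_s: 8.0
position: [0.5678, -0.1916, 0.2656]
tool_rot: [[0.103, 0.995, 0.0], [0.995, -0.103, -0.0], [-0.0, 0.0, -1.0]]
ft_force: [-1.0, -0.3, 1.2]
grip_width: 0.52
gripper_force: 25.0
[-0.08923891  0.11636768  0.00791648]
time_s: 8.5
position: [0.5678, -0.1916, 0.2656]
tool_rot: [[0.206, 0.979, 0.0], [0.979, -0.206, -0.0], [-0.0, 0.0, -1.0]]
ft_force: [0.2, -0.7, 1.0]
grip_width: 0.518
gripper_force: 25.0
[-0.0165412   0.05712331 -0.00968042]
```

12° with almost no moment, where a stop would show several tenths of a N m: this is the loosening way. I continue to about 75°.

```bash
python3 -m creep '0 0 0 0.75 0.4;0 0 0 0.75 0.4;0 0 0 0.75 0.4;0 0 0 0.75 0.4;0 0 0 0.75 0.4;0 0 0 0.75 0.4;0 0 0 0.75 0.4;0 0 0 0 0.4' && python3 -m creep '0 0 0 0.75 0.4;0 0 0 0.75 0.4;0 0 0 0.75 0.4;0 0 0 0.75 0.4;0 0 0 0.75 0.4;0 0 0 0.75 0.4;0 0 0 0.75 0.4;0 0 0 0 0.4' && python3 -c "
from h import *
o=env.get_obs();print(o['wrist_torque'],o['joint_positions'][5])
i=env.grab_frame('side');cv2.imwrite('pics/c3.png',cv2.resize(i[150:310,310:470],(600,600),interpolation=3))"
```

```text
time_s: 9.5
position: [0.5677, -0.1911, 0.2656]
tool_rot: [[0.687, 0.727, -0.0], [0.727, -0.687, 0.001], [0.0, -0.001, -1.0]]
ft_force: [-0.2, 2.1, 2.5]
grip_width: 0.525
gripper_force: 25.0
time_s: 10.5
position: [0.5668, -0.1905, 0.2656]
tool_rot: [[0.965, 0.262, -0.002], [0.262, -0.965, 0.002], [-0.002, -0.003, -1.0]]
ft_force: [-3.1, 3.1, 4.5]
grip_width: 0.52
gripper_force: 25.0
[0.70892322 0.79124497 0.09859879] 45.491037977277685
```

View pics/c3.png

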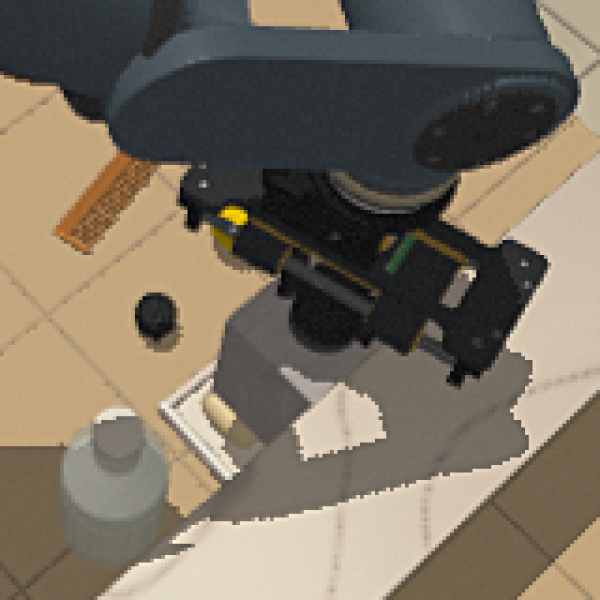

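The gripper has turned about 75° with the cap (305–350, 320). Now a slow lift, watching the force.

```bash
python3 -m creep '0 0 -0.1 0 0.4;0 0 -0.1 0 0.4;0 0 -0.1 0 0.4;0 0 0 0 0.4' && python3 -m creep '0 0 -0.1 0 0.4;0 0 -0.1 0 0.4;0 0 -0.1 0 0.4;0 0 0 0 0.4'
```

```text
time_s: 11.05
position: [0.5671, -0.191, 0.2741]
tool_rot: [[0.966, 0.26, -0.002], [0.26, -0.966, 0.002], [-0.002, -0.002, -1.0]]
ft_force: [-3.6, 4.1, -3.2]
grip_width: 0.518
gripper_force: 25.0
time_s: 11.55
position: [0.5673, -0.191, 0.2837]
tool_rot: [[0.966, 0.26, -0.001], [0.26, -0.966, 0.001], [-0.001, -0.001, -1.0]]
ft_force: [-3.6, 5.0, -1.9]
grip_width: 0.523
gripper_force: 25.0
```

```bash
python3 -m creep '0 0 -0.2 0 0.4;0 0 -0.4 0 0.4;0 0 -0.5 0 0.4;0 0 -0.5 0 0.4;0 0 -0.5 0 0.4;0 0 -0.4 0 0.4;0 0 0 0 0.4' && python3 -m creep '0 -0.6 0 0 0.4;0 -0.8 0 0 0.4;0 -0.8 0 0 0.4;0 -0.8 0 0 0.4;0 -0.8 0 0 0.4;0 -0.8 0 0 0.4;0 -0.8 0 0 0.4;0 -0.6 0 0 0.4' && python3 -m creep '0 0 0 0 0.4;0 0 0 0 0.4;0 0 0 0 0.4;0 0 0 0 0.4' && python3 -c "
from h import *
i=env.grab_frame('side');cv2.imwrite('pics/c4.png',cv2.resize(i[120:320,260:460],(600,600),interpolation=3));print(env.get_obs()['wrist_torque'])"
```

```text
time_s: 12.42
position: [0.5684, -0.1919, 0.36]
tool_rot: [[0.966, 0.26, 0.002], [0.26, -0.966, -0.001], [0.002, 0.002, -1.0]]
ft_force: [0.4, 0.1, -0.8]
grip_width: 0.519
gripper_force: 25.0
time_s: 13.42
position: [0.5204, -0.016, 0.3587]
tool_rot: [[0.965, 0.261, 0.0], [0.261, -0.965, 0.0], [0.0, 0.0, -1.0]]
ft_force: [0.4, 0.2, -1.1]
grip_width: 0.521
gripper_force: 25.0
time_s: 13.92
position: [0.5213, -0.0184, 0.3584]
tool_rot: [[0.966, 0.259, -0.0], [0.259, -0.966, -0.0], [-0.0, 0.0, -1.0]]
ft_force: [-0.5, -0.9, -1.3]
grip_width: 0.522
gripper_force: 25.0
[-0.10462947  0.2052481   0.01532158]
```

View pics/c4.png

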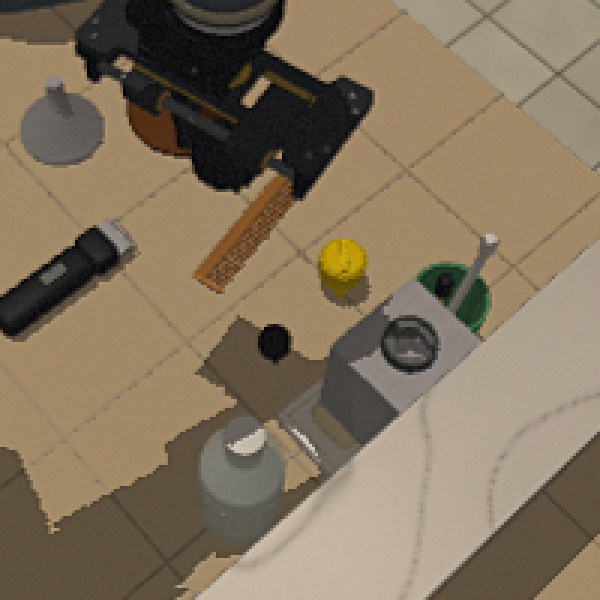

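The neck stands open at (411,343). The cap is upright in the fingers at (220,165), about 18 cm to the side with its foot roughly 7 cm above the rim, and the bystanders are in place.

```bash
python3 -c "
from cell import env
print(env.hand_in())"
```

```text
the job is handed in; nothing more can be done
None
```

The cap is off, and I handed the job in: it unscrewed clockwise seen from above (left-hand thread), and the gripper holds it upright about 18 cm to the side of the open neck, foot roughly 7 cm above the rim, with nothing else seen to have moved.

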